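Feed a tin through the spring flap of a flow rack

ROBOT

A 6-joint arm with a two-finger parallel gripper is mounted at the origin on the work surface. World frame = base frame: x ahead of the robot, y to its left, z up, the work surface at z = 0. Lengths are in mm, angles in rad, forces in N, time in s.
With the tool pointing down it reaches from about 350 to 775 mm from the base axis. Payload 7.3 kg.
Tool frame: the origin (TCP) lies on the centre line of the jaws, within the pads' length; the fingertips stand 14 mm ahead of it and the grasp point (between the pads) lies 5 mm behind it; z points along the fingers, y is the line along which they close (so a half turn about z gives the same grasp; the last joint's range is limited). The gripper opens to 92 mm and grips with 3 to 60 N. Pads are 19 mm wide; open, the fingers measure 130 mm over their backs; the gripper's body (75 mm by 190 mm) begins 47 mm behind the grasp point.
Start: joints at [0.984, 0.342, 1.524, -0, 1.275, -0.146], TCP at [223.986, 474.841, 240.741] pointing down, gripper open.
Joint ranges: [-2.53, 2.53], [-0.77, 2.02], [0.04, 2.7], [-1, 4.14], [0.28, 2.66], [-3.11, 3.11]. Speed limits (rad/s): [2.57, 2.57, 3.14, 3.14, 3.14, 3.14].

INTERFACE

Orientations are given as a unit quaternion [x, y, z, w].
In Python, from cell import state, get_image, finish_job gives the robot as it stands.
- The arm moves only by the tool carry_out, never from a script. Its argument "motion" is a list of rows, each a list of 6 numbers: the shift along the world's x, y, z in m, then the turn, a rotation vector about the world's x, y, z in rad. A call has 1 to 8 rows; each row shifts and turns the commanded pose from where the row before left it; what a row does not reach is not made up. A row lasts 1/10 s, in which the tool goes at most 50 mm and 8.59 degrees, less where a joint would pass 70% of its speed; a pose out of reach is approached as far as the arm can. A call is refused whole if a number of a shift passes 0.05 or a number of a turn 0.15, either way. A call with a gripper value outside its range is refused whole. "fingers" is the closure, from 0 (fully open) to 1 (shut), set as the call begins (left out, the last holds). The fingers move at their own pace and stop on an object; the grip force is fixed at half the most. Time passes only in rows, so rows that do not move let the fingers close. It gives the time, the measured TCP pose, the force, the opening and the grip force at its end, in the units of the state.
- state(): the state, without advancing time (a new reading comes with each control period).
- get_image(name): name is "side" or "top" or "wrist"; returns a dict with "image" (400x640x3 uint8, blue, green, red), "range_z" (400x640 float32, mm along the optical axis (not along the pixel's ray), 0 where there is no reading), "fx", "fy", "cx", "cy" (pixels), "D" ([k1, k2, p1, p2, k3] as OpenCV has them; the pictures are not rectified), "rvec" (rotation vector, rad) and "tvec" (3), from world to camera coordinates, as OpenCV has them. Camera axes: x right, y down, z forward; pixel columns grow to the right and rows downward; lengths in mm; the calibration is good to about 2 mm. A picture is of the moment at which its call begins.
- finish_job(): hands the job in; it is judged then, once.
The state is a dict: "t": time; "joint_pos": joint angles; "joint_velocities": joint speeds; "joint_torque": joint torques, N m; "eef_pos": TCP position; "tool_rot": TCP orientation; "wrist_force": force on the tool from outside, world axes, zero at the start; "wrist_torque": the same for the moment, N m; "opening": finger opening in mm; "gripper_force": force on a finger pad.
Only numpy, scipy, OpenCV 4.12 (cv2) and the standard library are available. Lean on these libraries where they do the work, as an engineer would, in place of code of your own. Each camera call takes 0.05 s, during which the arm holds its last target. There are 200 camera calls.

TASK

Load the red tin that waits on the rack's deck into the flow rack: push the orange spring flap open with one finger and, while that finger holds it open, push the tin through with the other finger until it rolls down the ramp to the green tin at the end. Then back out and let the flap swing fully shut. Only push with the fingers: do not lift the tin or tip it over, do not let it press against the flap, and leave the green tin and everything else on the bench where it is.

Things in the scene. Friction and masses are not known exactly. Their poses are not given: they have to be found in the camera images.
- rack: Fixed grey steel flow rack, 365 mm long. Origin on the bench below the middle of the shut flap; x runs along the lane from the loading end, nearest the robot, to the ramp end, y left, z up (only x, y and yaw vary). Figures in the other entries are mm in this frame. The lane, centred on y=0, has side walls 12 high with inner faces at y=+-23, outer at +-28.
- crest (a point): Middle of the edge where the lane's level deck (x=-125 to 12, z=85, plain sheet, open at its near end) meets a ramp of free rollers that falls at 9 degrees to an end stop at x=231 (rolling plane z=50 there). Once the tin's centre is well past this edge (20 mm or more) and it is clear of the deck, it rolls down by itself to the stored tin.
- flap_hinge (a point): On the flap's vertical hinge axis at x=0, y=100, z=121. The hinge post is 10 thick, top at z=143. Between the lane's left wall and this post (y=28 to 95), before and behind the flap, is free space above a foot plate 4 thick: there a finger can push the flap open wide with little travel. On the right a stop post 8 thick, 148 tall, stands at x=-9, y=-32.
- tin: Red rectangular tin with a yellow band, to be loaded: 60 mm long (its x, along the lane), 42 mm wide (y), 46 mm tall (z), about 0.15 kg. Origin at its centre. It waits standing on the deck before the flap, centre at x=-75 to -50, z=108 in the rack's frame, its x along the lane. Loaded, it lies next to the stored tin with its centre near x=144, z=87.
- flap (a joint): Opening angle of the orange flap, rad: 0 shut across the lane, growing to 1.5 as its free right edge swings towards the rack's +x. A spring shuts it: 0.13 N m when shut, 0.23 at 1.2 rad. The plate is 4 mm thick (x=-2 to 2 when shut), z=99 to 143, reaching from 6 to 129 mm from the hinge axis (y=94 to -29 when shut). It clears the tin's whole width at 1.0 rad or more.
- flap_edge (a point): Middle of the flap's free vertical edge, 129 mm from the hinge axis, z=121; when shut it is at x=0, y=-29 in the rack's frame.
- stored_tin: Green tin with a yellow band, same size as the red one, standing at the end of the ramp against the end stop, centre at x=203, z=78 in the rack's frame. Origin at its centre. Bystander.
- spare_tin: Another red tin of the same size, standing on the bench to the right of the lane. Origin at its centre. Bystander.
- jar: Amber jar with a red lid, 66 mm diameter, 100 mm tall, standing on the bench left of the rack. Origin at the centre of its underside. Bystander.
- oil: Amber bottle with a yellow cap, 70 mm diameter, 190 mm tall, on one side of the bench. Origin at the centre of its underside. Bystander.
- beans: Large white can with a blue label, 76 mm diameter, 110 mm tall, on one side of the bench. Origin at the centre of its underside. Bystander.
- mustard: Yellow jar with a green lid, 80 mm diameter, 120 mm tall, on one side of the bench. Origin at the centre of its underside. Bystander.
- cup: White mug, 80 mm diameter, 80 mm tall, handle to its +y side, on one side of the bench. Origin at the centre of its underside. Bystander.

How it is judged (in metres and radians):
On the way, in this order (a step that is already met when the one before it is completed fails the run):
1. a finger has pushed the flap open (over 0.7 rad) while the tin is still on the deck (centre short of the ramp's edge) (value of joint flap above 0.7 rad and contact force between the fingers and flap above 0.3 N and x of tin in the frame of rack below 0.01 m), for 0.05 s.
2. the tin is over the edge, in the opening while the flap is still held open (value of joint flap above 0.7 rad and x of tin in the frame of rack above 0.05 m), for 0.02 s.
At the end, for the whole second after the job is handed in: The red tin lies at rest on the ramp next to the stored tin, its centre 120 to 170 mm behind the flap line and within 30 mm of the lane's centre line; the flap is shut to within 0.08 rad; the stored tin is still at the end stop (x of tin in the frame of rack between 0.12 and 0.17 m and y of tin in the frame of rack between -0.03 and 0.03 m and height (world z) of tin between 0.07 and 0.1 m and linear speed of tin below 0.02 m/s and value of joint flap below 0.08 rad and x of stored_tin in the frame of rack above 0.185 m); the robot touches nothing.
It fails at once if the tin is pressed against the flap (more than 1 N) (contact force between tin and flap above 1 N).
It fails at once if the tin is lifted (its centre above 125 mm; on the deck it is at 108 mm) (height (world z) of tin above 0.125 m).
It fails at once if the tin is tipped over (more than 0.5 rad) (angle between tin's own z axis and vertical above 0.5 rad).
It fails at once if a bystander is moved by more than 20 mm (distance of any of stored_tin, spare_tin, jar, oil, beans, mustard, cup from where it was at the start of the episode above 0.02 m).
It also fails if it takes over 43 s, if anything falls off the work surface, if the arm or the gripper's body presses on something with over 40 N, if the wrist force passes 120 N, or if a joint passes its speed limit or range.

## Working session

There is one attempt and no reset: what is moved stays moved. The work goes in short steps, Python scripts to look and compute and a tool call to move; the robot and the scene stay as the last step left them, time stands still between calls to the robot, and variables do not carry over. Pictures are saved under pics/ and viewed, at most 10 in all, crops included, and the job is handed in when it is done.

Besides the shell and the picture viewer there is one more tool, called after "Call:" as a command line: name --pt "numbers of a row" for each row, then --argument value for the rest. carry_out: Moves the arm, as the interface text tells. Its arguments: {"type":"object","properties":{"motion":{"type":"array","items":{"type":"array","items":{"type":"number"}}},"fingers":{"type":"number"}},"required":["motion"]}

```bash
mkdir -p pics
cat > h.py <<'E'
import numpy as np, cv2
from cell import state, get_image, finish_job
def pts(d):
    "world xyz map from range"
    h,w=d["range_z"].shape
    u,v=np.meshgrid(np.arange(w),np.arange(h))
    K=np.array([[d["fx"],0,d["cx"]],[0,d["fy"],d["cy"]],[0,0,1]],float)
    n=cv2.undistortPoints(np.stack([u,v],-1).reshape(-1,1,2).astype(np.float64),K,np.array(d["D"],float)).reshape(h,w,2)
    z=d["range_z"][...,None]
    P=np.concatenate([n*z,z],-1)
    R=cv2.Rodrigues(np.array(d["rvec"],float))[0]
    return (P-np.array(d["tvec"]).reshape(3))@R
E
python3 - <<'E'
from h import *
for n in("top","side"):
    d=get_image(n); cv2.imwrite(f"pics/{n}0.png",d["image"]); np.savez(f"{n}0.npz",P=pts(d),im=d["image"])
s=state();print(s)
E
```

```text
{'t': 0.1, 'joint_pos': array([ 9.84004127e-01,  3.42654929e-01,  1.52492524e+00, -2.61476753e-05,
        1.27542043e+00, -1.46002109e-01]), 'joint_velocities': array([-0.0008623 , -0.00103673, -0.00163626,  0.00065124,  0.00127711,
        0.00136665]), 'joint_torque': array([ 1.71514497e-03, -4.32003629e+01, -2.44694871e+01,  7.17452145e-02,
        5.26009442e-02, -8.89342505e-05]), 'eef_pos': array([223.78357383, 474.52622888, 240.11217043]), 'tool_rot': array([ 2.18611353e-01,  9.75811755e-01, -6.61725779e-04, -2.40526112e-04]), 'wrist_force': array([-0.60990941,  0.62471675, -0.64877989]), 'wrist_torque': array([-0.00528652,  0.00662211,  0.02961899]), 'gripper_force': 0.0, 'opening': 92.04888254490182}
```

View pics/top0.png

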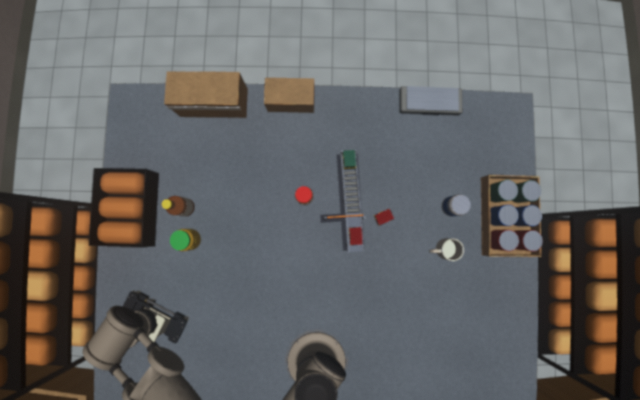

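View pics/side0.png

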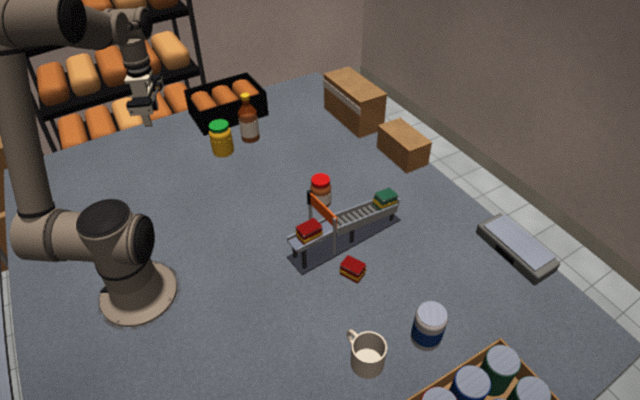

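The top view shows the red tin at (356,236), flap at about (323–363,216), green tin at (348,158), jar at (304,195) and spare tin at (384,216). The side view agrees.

Run:
```python
from h import *
for n,boxes in (("top",dict(tin=(345,225,368,248,'r'),green=(338,148,360,170,'g'),spare=(372,205,398,226,'r'),jar=(292,183,316,207,'r'),flap=(318,208,368,222,'o'))),
  ("side",dict(tin=(292,215,326,245,'r'),green=(370,185,400,212,'g'),spare=(338,255,368,282,'r'),jar=(308,172,334,190,'r'),flap=(304,190,340,226,'o')))):
    f=np.load(f"{n}0.npz");P=f["P"];H=cv2.cvtColor(f["im"],cv2.COLOR_BGR2HSV)
    h,s,v=[H[...,i].astype(int) for i in range(3)]
    M=dict(r=((h<5)|(h>172))&(s>140)&(v>50),g=(h>50)&(h<95)&(s>90),o=(h>4)&(h<14)&(s>130)&(v>70))
    for k,(a,b,c,d,m) in boxes.items():
        q=P[b:d,a:c][M[m][b:d,a:c]]; q=q[q[:,2]>20]
        if len(q)<5: print(n,k,len(q));continue
        zt=np.percentile(q[:,2],90); t=q[q[:,2]>zt-8]
        r=cv2.minAreaRect(t[:,:2].astype(np.float32))
        print(n,k,len(q),len(t),zt.round(),"mean",t.mean(0).round(1),"rect",np.round(r[0],1),np.round(r[1],1),round(r[2],1))
```

```text
top tin 159 151 134.0 mean [ 469.4 -125.1  131.1] rect [ 469.9 -123.7] [51.2 34.5] 1.5
top green 143 119 105.0 mean [ 740.1 -101.6  101.6] rect [ 742.4 -101.7] [54.1 34.2] 7.3
top spare 141 127 50.0 mean [ 538.4 -233.    57.5] rect [ 509.8 -135.5] [ 39.8 265.8] 16.4
top jar 212 189 103.0 mean [609.   57.8 107.3] rect [560.6  44.8] [158.7  53.7] 15.6
top flap 17 17 146.0 mean [533.4 -57.1 142.3] rect [533.6 -57.1] [ 3.  54.6] 6.9
side tin 314 262 133.0 mean [ 466.8 -132.3  134.2] rect [ 268.2 -483. ] [882.5  63.8] 60.7
side green 180 127 106.0 mean [ 735.1 -111.7  109.8] rect [ 410.8 -473.2] [1052.2   58.3] 48.0
side spare 303 260 48.0 mean [ 537.6 -242.7   49.3] rect [ 326.1 -554.5] [820.5  62. ] 56.0
side jar 225 189 103.0 mean [611.2  55.1 100.7] rect [613.3  57.2] [59.3 52.3] 60.6
side flap 371 105 143.0 mean [532.5 -91.4 149.3] rect [ 336.  -468.6] [972.6  66.8] 62.3
```

Call:
carry_out --pt "0.0186 -0.0442 0 0 0 -0.044" --pt "0.0186 -0.0442 0 0 0 -0.044" --pt "0.0186 -0.0442 0 0 0 -0.044" --pt "0.0186 -0.0442 0 0 0 -0.044" --pt "0.0186 -0.0442 0 0 0 -0.044" --pt "0.0186 -0.0442 0 0 0 -0.044" --pt "0.0186 -0.0442 0 0 0 -0.044" --pt "0.0186 -0.0442 0 0 0 -0.044"

```text
t: 0.9
eef_pos: [372.9, 119.4, 240.7]
tool_rot: [0.387, 0.922, 0.0, 0.0]
wrist_force: [1.7, 0.4, -0.2]
opening: 92.1
gripper_force: 0.0
```

Call:
carry_out --pt "0.0186 -0.0442 0 0 0 -0.044" --pt "0.0186 -0.0442 0 0 0 -0.044" --pt "0.0186 -0.0442 0 0 0 -0.044" --pt "0.0186 -0.0442 0 0 0 -0.044" --pt "0.0186 -0.0442 0 0 0 -0.044" --pt "0 0 0 0 0 0" --pt "0 0 0 0 0 0"

```text
t: 1.6
eef_pos: [465.4, -100.3, 240.0]
tool_rot: [0.486, 0.874, 0.0, -0.001]
wrist_force: [-0.6, 0.3, -0.6]
opening: 92.2
gripper_force: 0.0
```

Run:
```python
from h import *
d=get_image("wrist"); cv2.imwrite("pics/w1.png",d["image"]); np.savez("w1.npz",P=pts(d),im=d["image"])
s=state();print(s["eef_pos"],s["tool_rot"],s["joint_pos"].round(2))
```

```text
[465.13482153 -99.26832625 240.18824331] [ 4.85122037e-01  8.74445947e-01  8.35577835e-05 -9.42695348e-04] [-0.37  0.25  1.65  0.    1.24 -0.93]
```

View pics/w1.png

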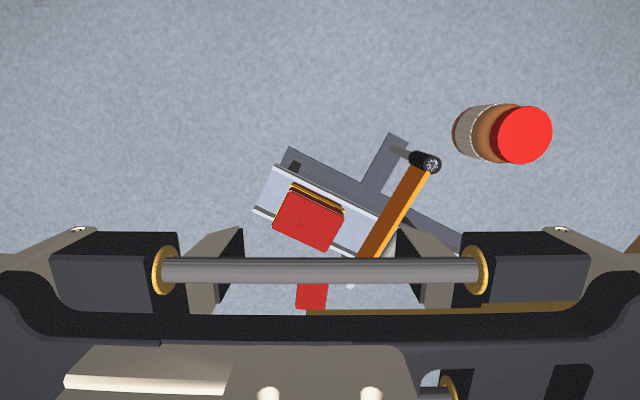

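The wrist view shows the red tin top around (308,220), the hinge post top at (432,163), the orange flap running down to (362,258), and the lane walls.

Run:
```python
from h import *
f=np.load("w1.npz");P=f["P"];H=cv2.cvtColor(f["im"],cv2.COLOR_BGR2HSV)
h,s,v=[H[...,i].astype(int) for i in range(3)]
def rect(m,name):
    q=P[m]; r=cv2.minAreaRect(q[:,:2].astype(np.float32)); print(name,len(q),q.mean(0).round(1),np.round(r[0],1),np.round(r[1],1),round(r[2],1))
sub=np.zeros(h.shape,bool); sub[150:256,240:450]=1
red=((h<6)|(h>172))&(s>150)
rect(sub&red&(abs(P[...,2]-131)<4),"tin")
rect(sub&(h>6)&(h<22)&(s>150)&(abs(P[...,2]-143)<3),"flap")
post=sub&(s<80)&(v<120)&(abs(P[...,2]-143)<4); post[:, :405]=0; rect(post,"post")
rect(sub&(abs(P[...,2]-97)<3)&(s<60),"walls")
rect(sub&(abs(P[...,2]-85)<3)&(s<60),"deck")
```

```text
tin 2518 [ 467.3 -124.8  130.7] [ 468.  -125.7] [59.  41.4] 5.0
flap 513 [533.  -67.8 142.5] [533.6 -70.8] [ 5.2 90.8] 4.9
post 214 [528.3 -19.5 142.5] [529.2 -19.4] [16.6 14.6] 13.6
walls 722 [ 473.2 -113.1   96.6] [ 489.8 -110.9] [172.2 110.7] 38.2
deck 2325 [ 478.9 -121.6   84.8] [ 488.4 -110.5] [169.4 115.4] 34.1
```

Call:
carry_out --pt "0.001 0.0024 -0.03 0 0 0" --pt "0 0 -0.03 0 0 0" --pt "0 0 -0.025 0 0 0" --pt "0 0 0 0 0 0" --pt "0 0 0 0 0 0"

```text
t: 2.15
eef_pos: [466.7, -96.3, 156.4]
tool_rot: [0.484, 0.875, 0.0, -0.0]
wrist_force: [-0.6, 0.2, 0.7]
opening: 91.9
gripper_force: 0.0
```

Run:
```python
from h import *
d=get_image("wrist"); cv2.imwrite("pics/w2.png",d["image"])
d=get_image("side"); cv2.imwrite("pics/s2.png",cv2.resize(d["image"][140:290,240:440],None,fx=4,fy=4,interpolation=cv2.INTER_CUBIC))
s=state();print(s["eef_pos"],s["tool_rot"],s["t"])
```

```text
[467.54282008 -96.99986444 157.28660867] [4.84533374e-01 8.74771762e-01 2.44173903e-04 1.30936409e-03] 2.25
```

View pics/w2.png

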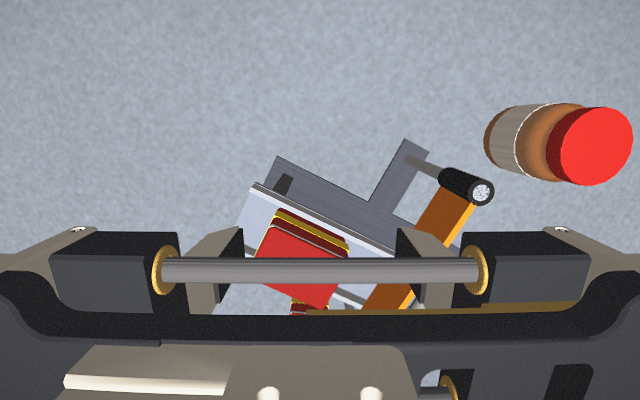

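View pics/s2.png

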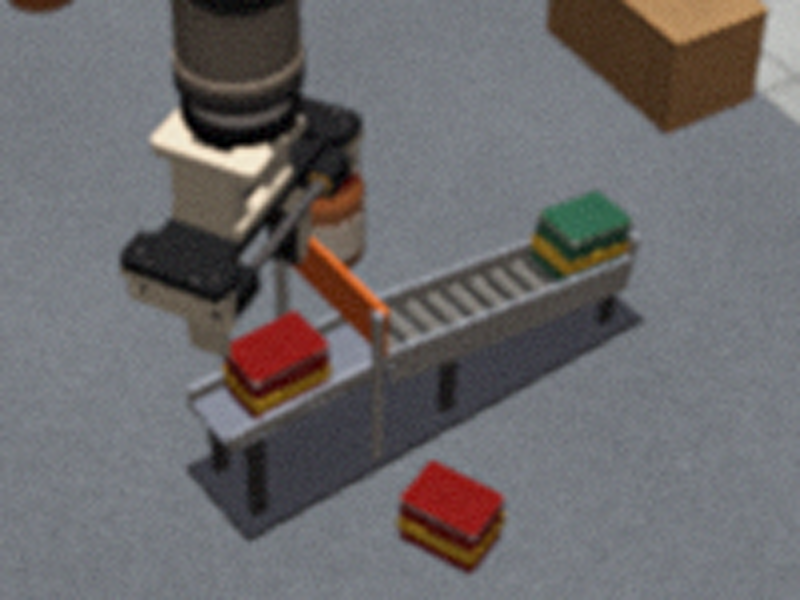

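The wrist view shows finger B (left, about (215,260)) behind the tin and finger A (about (425,260)) in front of the flap. The side crop confirms B stands just behind the tin.

Call:
carry_out --pt "-0.0015 0 -0.01 0 0 0" --pt "0 0 -0.01 0 0 0" --pt "0 0 -0.01 0 0 0" --pt "0 0 0 0 0 0" --pt "0 0 0 0 0 0"

```text
t: 2.75
eef_pos: [465.1, -97.4, 125.3]
tool_rot: [0.485, 0.874, -0.0, -0.0]
wrist_force: [0.3, 0.0, 0.3]
opening: 92.1
gripper_force: 0.0
```

Call:
carry_out --pt "0 0 -0.008 0 0 0" --pt "0 0 -0.007 0 0 0" --pt "0 0 0 0 0 0" --pt "0 0 0 0 0 0"

```text
t: 3.15
eef_pos: [465.2, -97.3, 110.5]
tool_rot: [0.485, 0.874, 0.0, -0.0]
wrist_force: [0.4, 0.1, -0.7]
opening: 91.6
gripper_force: 0.0
```

Call:
carry_out --pt "0.008 0.0007 0 0 0 0" --pt "0.008 0.0007 0 0 0 0" --pt "0.008 0.0007 0 0 0 0" --pt "0.008 0.0007 0 0 0 0" --pt "0 0 0 0 0 0"

```text
t: 3.65
eef_pos: [497.4, -94.3, 110.5]
tool_rot: [0.485, 0.875, -0.0, -0.001]
wrist_force: [-4.6, -1.3, 0.8]
opening: 92.0
gripper_force: 2.0
```

Run:
```python
from h import *
d=get_image("wrist"); 
e=get_image("side"); cv2.imwrite("pics/s3.png",np.vstack([cv2.resize(e["image"][180:280,280:420],(560,400),interpolation=cv2.INTER_CUBIC),cv2.resize(d["image"][120:340],(560,192))]))
```

```text
(no output)
```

View pics/s3.png

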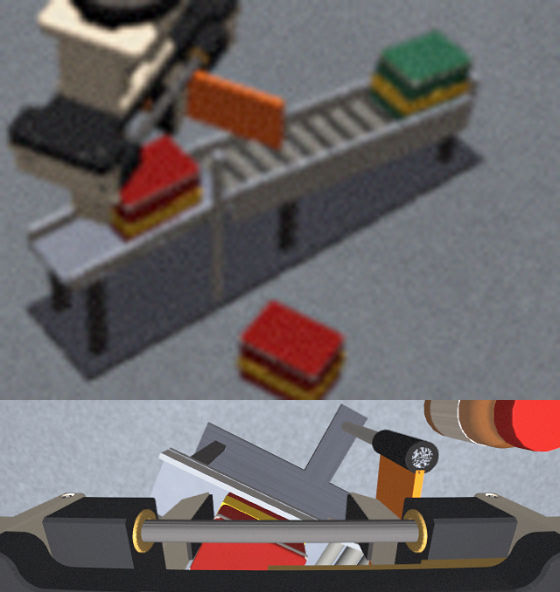

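The flap is about 0.6 rad open at (235,105) in the crop. The tin follows ahead of finger B with a clear gap to the flap, so I continue.

Call:
carry_out --pt "0.008 0.0007 0 0 0 0" --pt "0.008 0.0007 0 0 0 0" --pt "0.008 0.0007 0 0 0 0" --pt "0.008 0.0007 0 0 0 0" --pt "0.008 0.0007 0 0 0 0" --pt "0.008 0.0007 0 0 0 0"

```text
t: 4.35
eef_pos: [545.0, -90.7, 110.6]
tool_rot: [0.485, 0.874, -0.001, -0.001]
wrist_force: [-5.8, -2.3, 0.5]
opening: 91.4
gripper_force: 2.7
```

Call:
carry_out --pt "0.008 0.0007 0 0 0 0" --pt "0.008 0.0007 0 0 0 0" --pt "0.008 0.0007 0 0 0 0" --pt "0.008 0.0007 0 0 0 0" --pt "0.008 0.0007 0 0 0 0" --pt "0 0 0 0 0 0"

```text
t: 4.95
eef_pos: [586.9, -87.0, 110.9]
tool_rot: [0.485, 0.874, 0.0, 0.001]
wrist_force: [1.1, -2.9, -0.2]
opening: 91.5
gripper_force: 1.1
```

Run:
```python
from h import *
d=get_image("wrist"); 
e=get_image("side"); cv2.imwrite("pics/s4.png",np.vstack([cv2.resize(e["image"][180:280,280:420],(560,400),interpolation=cv2.INTER_CUBIC),cv2.resize(d["image"][120:340],(560,192))]))
```

```text
(no output)
```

View pics/s4.png

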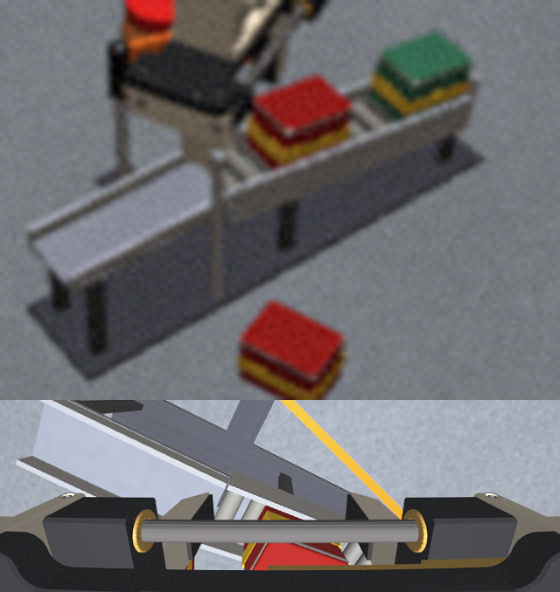

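The tin at (300,120) in the crop is past the edge and rolling on the ramp. The flap is held wide open. I'll let it roll.

Call:
carry_out --pt "0 0 0 0 0 0" --pt "0 0 0 0 0 0" --pt "0 0 0 0 0 0" --pt "0 0 0 0 0 0" --pt "0 0 0 0 0 0" --pt "0 0 0 0 0 0" --pt "0 0 0 0 0 0" --pt "0 0 0 0 0 0"

```text
t: 5.85
eef_pos: [585.3, -86.9, 110.8]
tool_rot: [0.485, 0.874, 0.0, 0.0]
wrist_force: [1.6, -3.0, 1.3]
opening: 92.1
gripper_force: 1.2
```

Call:
carry_out --pt "0 0 0 0 0 0" --pt "0 0 0 0 0 0" --pt "0 0 0 0 0 0" --pt "0 0 0 0 0 0" --pt "0 0 0 0 0 0" --pt "0 0 0 0 0 0" --pt "0 0 0 0 0 0" --pt "0 0 0 0 0 0"

```text
t: 6.65
eef_pos: [585.3, -86.9, 110.7]
tool_rot: [0.485, 0.874, 0.0, 0.0]
wrist_force: [0.4, -2.9, 0.1]
opening: 91.8
gripper_force: 1.2
```

```bash
cat >> h.py <<'E'
def tin():
    d=get_image("side");P=pts(d);H=cv2.cvtColor(d["image"],cv2.COLOR_BGR2HSV).astype(int)
    h,s,v=H[...,0],H[...,1],H[...,2]
    for nm,m,z in (("red",((h<5)|(h>172))&(s>140)&(v>50),110),("green",(h>50)&(h<95)&(s>90)&(v>40),101)):
        m=m&(abs(P[...,2]-z)<8); m[:,:290]=0;m[:,405:]=0;m[:186]=0; m[250:]=0
        q=P[m]; q=q[(q[:,1]<-60)&(q[:,1]>-170)&(q[:,0]>540)]
        if len(q): 
            c=np.median(q,0); dx=c[:2]-[538,-119]; print(nm,len(q),c.round(1),"rack",round(dx@[.9963,.0863],1),round(dx@[-.0863,.9963],1))
E
python3 -c "
from h import *
tin();print(state()['wrist_force'])"
```

```text
red 201 [ 679.7 -112.4  110.5] rack 141.7 -5.7
green 135 [ 744.  -104.8  102. ] rack 206.4 -3.6
[ 0.94244851 -2.74401169  0.89185906]
```

The tin rests next to the green one. Backing out.

Call:
carry_out --pt "-0.015 -0.0013 0 0 0 0" --pt "-0.015 -0.0013 0 0 0 0" --pt "-0.015 -0.0013 0 0 0 0" --pt "-0.015 -0.0013 0 0 0 0" --pt "-0.015 -0.0013 0 0 0 0" --pt "-0.015 -0.0013 0 0 0 0" --pt "-0.01 -0.0009 0 0 0 0" --pt "-0.01 -0.0009 0 0 0 0"

```text
t: 7.5
eef_pos: [474.2, -96.2, 110.5]
tool_rot: [0.485, 0.875, -0.0, -0.001]
wrist_force: [-1.3, -1.4, -0.7]
opening: 91.7
gripper_force: 0.9
```

Call:
carry_out --pt "-0.006 -0.0005 0 0 0 0" --pt "-0.006 -0.0005 0 0 0 0" --pt "0 0 0 0 0 0" --pt "0 0 0.02 0 0 0" --pt "0 0 0.04 0 0 0" --pt "0 0 0.04 0 0 0" --pt "0 0 0 0 0 0" --pt "0 0 0 0 0 0"

```text
t: 8.3
eef_pos: [463.9, -97.4, 211.3]
tool_rot: [0.485, 0.875, 0.0, 0.001]
wrist_force: [0.2, -0.1, -0.5]
opening: 91.8
gripper_force: 0.0
```

Run:
```python
from h import *
tin()
d=get_image("wrist"); 
e=get_image("side"); cv2.imwrite("pics/s5.png",np.vstack([cv2.resize(e["image"][180:280,280:420],(560,400),interpolation=cv2.INTER_CUBIC),cv2.resize(d["image"][120:340],(560,192))]))
P=pts(d);H=cv2.cvtColor(d["image"],cv2.COLOR_BGR2HSV).astype(int)
m=(H[...,0]>6)&(H[...,0]<22)&(H[...,1]>150)&(abs(P[...,2]-143)<3);m[258:]=0
r=cv2.minAreaRect(P[m][:,:2].astype(np.float32));print(r)
```

```text
red 205 [ 680.4 -112.7  110.5] rack 142.4 -6.0
green 138 [ 744.8 -105.2  101.4] rack 207.2 -4.1
((532.4422607421875, -61.331329345703125), (5.133420944213867, 71.3614273071289), 4.357811450958252)
```

View pics/s5.png

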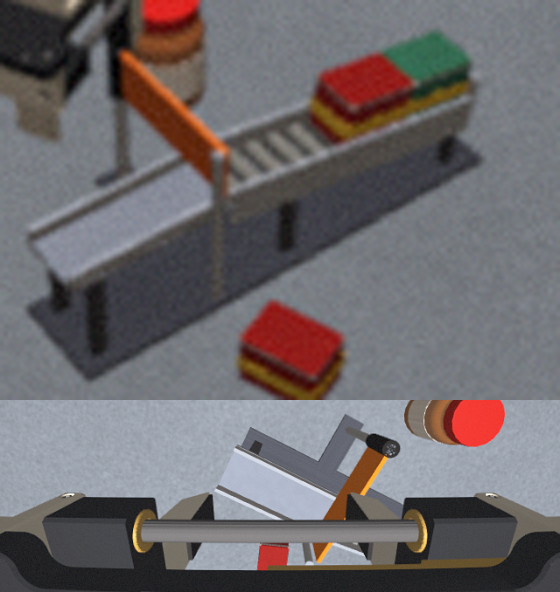

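The picture shows the red tin against the green one at (365,90), the flap shut against the stop post at (218,155), and the gripper clear.

```bash
python3 -c "
from h import *
print(finish_job())"
```

```text
the job is handed in; nothing more can be done
None
```

I loaded the red tin and handed the job in: the last pictures show it at rest against the green tin, the flap fully shut and the gripper clear. No verdict came back.

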